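Pack the tea cartons in the pantry organiser and lock the stop

TASK

Stand all the tea cartons upright in the wooden organiser as one straight row, narrow labelled sides facing the front and back edges, and slide the blue end stop up so the row is snug between it and the end wall with no gaps. Only then swing the red click lever clockwise until the bolt is tight and the handle clicks (kinks fully over), and let go. Leave the cans and the jar where they are.

Things in the scene. Friction and masses are not known exactly. Their poses are not given: they have to be found in the camera images.
- tray: Fixed shelf organiser: a pale wood base board 110 (x) by 435 (y) by 6 mm thick. Origin: underside, on the centre line of the row, 200 mm from the wall's inner face; z up, +y along the row towards the fixed end wall, -x towards the robot. No side walls. At the -y end a grey lock block, 40 mm high, carries the lever.
- wall_face (a point): Middle of the foot of the end wall's inner face, on the base's top (6 mm above the worktop); axes as the tray's. The bay is on its -y side. The wall is 100 mm wide (x), 12 mm thick, top 81 mm above the worktop. The row's centre line is x = 0 here.
- stop (a joint): Blue sliding end stop; value = clear gap in m between the wall's inner face and the stop's face (0 to 0.28). Slides with about 2.5 N of friction and stays where it is left. Its plate is 94 mm wide, 12 mm thick, top 77 mm above the worktop. It starts anywhere, perhaps too close for the cartons to fit.
- stop_grip (a point): Top centre of the stop's grip post, a blue post 22 (x) by 20 (y) mm, on the line x = 0, 50 mm behind the stop's face (on the side away from the cartons), top 82 mm above the worktop, free above its 24 mm high foot; grip it across x from above.
- lever (a joint): Steel hub of the click lever turning on the vertical lock bolt: 0 to 0.75 rad, growing clockwise seen from above, stop at 0.75 rad (bolt tight). About 0.3 N m of friction; stays where left. At 0 the handle points along the tray's -y turned 0.35 rad towards -x (the robot).
- click (a joint): Breakaway (click) joint of the red handle on the hub: 0 straight to 0.35 rad kinked, clockwise from above. It gives way at about 1.2 N m, so only once the bolt is tight at its end; then it stays kinked.
- bolt (a point): Axis of the lock bolt, 50 mm above the worktop; the lever turns about it.
- pin (a point): Axis of the breakaway pin, 35 mm out from the bolt along the lever, 50 mm above the worktop; the handle kinks about it.
- knob_top (a point): Top centre of the round upright red knob at the handle's end, 22 mm diameter, 40 mm high, top 85 mm above the worktop, 85 mm from the pin (120 mm from the bolt when straight). The handle bar is 14 mm wide, top 55 mm above the worktop.
- carton1: Yellow tea carton, 66 (x) by 46 (y) by 92 (z) mm, about 0.2 kg, heavier at the bottom; origin at the centre of its underside, z up. White label on its two narrow-side x faces (46 mm wide, 66 mm apart). Starts upright on the worktop; may be absent.
- carton2: Red tea carton, 66 (x) by 46 (y) by 92 (z) mm, about 0.2 kg, heavier at the bottom; origin at the centre of its underside, z up. White label on its two narrow-side x faces (46 mm wide, 66 mm apart). Starts upright on the worktop; may be absent.
- carton3: Green tea carton, 66 (x) by 46 (y) by 92 (z) mm, about 0.2 kg, heavier at the bottom; origin at the centre of its underside, z up. White label on its two narrow-side x faces (46 mm wide, 66 mm apart). Starts upright on the worktop; may be absent.
- carton4: Orange tea carton, 66 (x) by 46 (y) by 92 (z) mm, about 0.2 kg, heavier at the bottom; origin at the centre of its underside, z up. White label on its two narrow-side x faces (46 mm wide, 66 mm apart). Starts upright on the worktop; may be absent.
- carton5: Blue tea carton, 66 (x) by 46 (y) by 92 (z) mm, about 0.2 kg, heavier at the bottom; origin at the centre of its underside, z up. White label on its two narrow-side x faces (46 mm wide, 66 mm apart). Starts upright on the worktop; may be absent.
- tuna: Low can, 84 mm diameter, 45 mm high, a bystander; origin under its centre.
- soup: Soup can, 68 mm diameter, 100 mm high, a bystander; origin under its centre.
- jar: Jar with a brass-coloured lid, 70 mm diameter, 100 mm high, a bystander; origin under its centre.

How it is judged:
On the way, in this order (a step that is already met when the one before it is completed fails the run):
1. all cartons stand in one straight row between wall and stop, the stop snug, the lever not yet turned (x of carton1 in the frame of wall_face between -0.015 and 0.015 m and angle between each of carton1, carton2, carton3, carton4, carton5's own z axis and vertical below 0.1 rad and angle between the y axis of each of carton1, carton2, carton3, carton4, carton5 and the y axis of tray, either way round below 0.14 rad and z of each of carton1, carton2, carton3, carton4, carton5 in the frame of wall_face below 0.008 m and y of carton1 in the frame of wall_face between -0.25 and -0.01 m and x of carton2 in the frame of wall_face between -0.015 and 0.015 m and y of carton2 in the frame of wall_face between -0.25 and -0.01 m and x of carton3 in the frame of wall_face between -0.015 and 0.015 m and y of carton3 in the frame of wall_face between -0.25 and -0.01 m and x of carton4 in the frame of wall_face between -0.015 and 0.015 m and y of carton4 in the frame of wall_face between -0.25 and -0.01 m and x of carton5 in the frame of wall_face between -0.015 and 0.015 m and y of carton5 in the frame of wall_face between -0.25 and -0.01 m and (value of joint stop below 0.008 m or y of carton1 in the frame of wall_face between -0.031 and -0.015 m or y of carton2 in the frame of wall_face between -0.031 and -0.015 m or y of carton3 in the frame of wall_face between -0.031 and -0.015 m or y of carton4 in the frame of wall_face between -0.031 and -0.015 m or y of carton5 in the frame of wall_face between -0.031 and -0.015 m) and (value of joint stop below 0.054 m or y of carton1 in the frame of wall_face between -0.077 and -0.061 m or y of carton2 in the frame of wall_face between -0.077 and -0.061 m or y of carton3 in the frame of wall_face between -0.077 and -0.061 m or y of carton4 in the frame of wall_face between -0.077 and -0.061 m or y of carton5 in the frame of wall_face between -0.077 and -0.061 m) and (value of joint stop below 0.1 m or y of carton1 in the frame of wall_face between -0.123 and -0.107 m or y of carton2 in the frame of wall_face between -0.123 and -0.107 m or y of carton3 in the frame of wall_face between -0.123 and -0.107 m or y of carton4 in the frame of wall_face between -0.123 and -0.107 m or y of carton5 in the frame of wall_face between -0.123 and -0.107 m) and (value of joint stop below 0.146 m or y of carton1 in the frame of wall_face between -0.169 and -0.153 m or y of carton2 in the frame of wall_face between -0.169 and -0.153 m or y of carton3 in the frame of wall_face between -0.169 and -0.153 m or y of carton4 in the frame of wall_face between -0.169 and -0.153 m or y of carton5 in the frame of wall_face between -0.169 and -0.153 m) and (value of joint stop below 0.192 m or y of carton1 in the frame of wall_face between -0.215 and -0.199 m or y of carton2 in the frame of wall_face between -0.215 and -0.199 m or y of carton3 in the frame of wall_face between -0.215 and -0.199 m or y of carton4 in the frame of wall_face between -0.215 and -0.199 m or y of carton5 in the frame of wall_face between -0.215 and -0.199 m) and value of joint stop below 0.238 m and value of joint click below 0.1 rad and value of joint lever below 0.45 rad), for 0.3 s.
2. the lever is turned to its end and the handle has clicked over (value of joint lever above 0.7 rad and value of joint click above 0.2 rad), for 0.2 s.
At the end, for the whole second after the job is handed in: All cartons upright (0.1 rad) on the base, square (0.14 rad), within 15 mm of the centre line; every 46 mm place from wall to stop holds a carton within 8 mm, stop within 8 mm of the row's length; lever over 0.70 rad, click over 0.2 rad; cartons at rest (all of step 2 and x of carton1 in the frame of wall_face between -0.015 and 0.015 m and angle between each of carton1, carton2, carton3, carton4, carton5's own z axis and vertical below 0.1 rad and angle between the y axis of each of carton1, carton2, carton3, carton4, carton5 and the y axis of tray, either way round below 0.14 rad and z of each of carton1, carton2, carton3, carton4, carton5 in the frame of wall_face below 0.008 m and y of carton1 in the frame of wall_face between -0.25 and -0.01 m and x of carton2 in the frame of wall_face between -0.015 and 0.015 m and y of carton2 in the frame of wall_face between -0.25 and -0.01 m and x of carton3 in the frame of wall_face between -0.015 and 0.015 m and y of carton3 in the frame of wall_face between -0.25 and -0.01 m and x of carton4 in the frame of wall_face between -0.015 and 0.015 m and y of carton4 in the frame of wall_face between -0.25 and -0.01 m and x of carton5 in the frame of wall_face between -0.015 and 0.015 m and y of carton5 in the frame of wall_face between -0.25 and -0.01 m and (value of joint stop below 0.008 m or y of carton1 in the frame of wall_face between -0.031 and -0.015 m or y of carton2 in the frame of wall_face between -0.031 and -0.015 m or y of carton3 in the frame of wall_face between -0.031 and -0.015 m or y of carton4 in the frame of wall_face between -0.031 and -0.015 m or y of carton5 in the frame of wall_face between -0.031 and -0.015 m) and (value of joint stop below 0.054 m or y of carton1 in the frame of wall_face between -0.077 and -0.061 m or y of carton2 in the frame of wall_face between -0.077 and -0.061 m or y of carton3 in the frame of wall_face between -0.077 and -0.061 m or y of carton4 in the frame of wall_face between -0.077 and -0.061 m or y of carton5 in the frame of wall_face between -0.077 and -0.061 m) and (value of joint stop below 0.1 m or y of carton1 in the frame of wall_face between -0.123 and -0.107 m or y of carton2 in the frame of wall_face between -0.123 and -0.107 m or y of carton3 in the frame of wall_face between -0.123 and -0.107 m or y of carton4 in the frame of wall_face between -0.123 and -0.107 m or y of carton5 in the frame of wall_face between -0.123 and -0.107 m) and (value of joint stop below 0.146 m or y of carton1 in the frame of wall_face between -0.169 and -0.153 m or y of carton2 in the frame of wall_face between -0.169 and -0.153 m or y of carton3 in the frame of wall_face between -0.169 and -0.153 m or y of carton4 in the frame of wall_face between -0.169 and -0.153 m or y of carton5 in the frame of wall_face between -0.169 and -0.153 m) and (value of joint stop below 0.192 m or y of carton1 in the frame of wall_face between -0.215 and -0.199 m or y of carton2 in the frame of wall_face between -0.215 and -0.199 m or y of carton3 in the frame of wall_face between -0.215 and -0.199 m or y of carton4 in the frame of wall_face between -0.215 and -0.199 m or y of carton5 in the frame of wall_face between -0.215 and -0.199 m) and value of joint stop below 0.238 m and linear speed of each of carton1, carton2, carton3, carton4, carton5 below 0.02 m/s); the robot touches nothing.
It fails at once if the tuna is disturbed (moved over 30 mm) (distance of tuna from where it was at the start of the episode above 0.03 m).
It fails at once if the soup is disturbed (moved over 30 mm) (distance of soup from where it was at the start of the episode above 0.03 m).
It fails at once if the jar is disturbed (moved over 30 mm) (distance of jar from where it was at the start of the episode above 0.03 m).
Of carton1, carton2, carton3, carton4, carton5 only 4 to 5 are there at a start; the rules pass over those that are not, and their reading is None.
At some moment in a run one of carton1, carton2, carton3, carton4, carton5 may be knocked a few centimetres aside while the robot is not near it.
It also fails if it takes over 210 s, if anything falls off the work surface, if the arm or the gripper's body presses on something with over 40 N, if the wrist force passes 120 N, or if a joint passes its speed limit or range.

ROBOT

A 7-joint arm with a two-finger parallel gripper is mounted at the origin on the work surface. World frame = base frame: x ahead of the robot, y to its left, z up, the work surface at z = 0. Lengths are in m, angles in rad, forces in N, time in s.
With the tool pointing down it reaches from about 0.4 to 0.85 m from the base axis. Payload 10.4 kg.
Tool frame: the origin (TCP) lies midway between the tips of the shut fingers; the grasp point (between the pads) lies 19 mm behind it; z points along the fingers, x is the direction in which the jaws open and shut, and the axes are right-handed (so a half turn about z gives the same grasp; the last joint's range is limited). The gripper opens to 87 mm and grips with 3 to 60 N. Pads are 19 mm wide; open, the fingers measure 117 mm over their backs; the gripper's body (75 mm by 190 mm) begins 51 mm behind the grasp point.
Start: joints at [-1.299, 0.332, -0.065, 1.46, 0.022, 1.35, -0.088], TCP at [0.182, 0.598, 0.223] pointing down, gripper open.
Joint ranges: [-2.6, 2.6], [-0.5, 2.12], [-1.47, 1.34], [0.16, 2.42], [-1.27, 4.41], [0.06, 2.06], [-2.6, 2.6]. Speed limits (rad/s): [2.22, 2.22, 2.79, 2.79, 3.14, 3.14, 3.14].

INTERFACE

Orientations are given as a unit quaternion [x, y, z, w].
In Python, from bench import r gives the robot as it stands. The module is installed in compiled form; this text tells all that it offers.
- The arm moves only by the tool play_rows, never from a script. Its argument "commands" is a list of rows, each a list of 7 numbers: the shift along the world's x, y, z in cm, then the turn, a rotation vector about the world's x, y, z in rad, then the finger opening in cm, from 0 to 8.7. A call has 1 to 20 rows; each row shifts and turns the commanded pose from where the row before left it; what a row does not reach is not made up. A row lasts 1/8 s, in which the tool goes at most 62.5 mm and 10.7 degrees, less where a joint would pass 70% of its speed; a pose out of reach is approached as far as the arm can. A call is refused whole if a number of a shift passes 6.25 or a number of a turn 0.188, either way. A call with a gripper value outside its range is refused whole. The fingers move at their own pace and stop on an object; "grip_force" is the grip in N (left out, the last holds). Time passes only in rows, so rows that do not move let the fingers close. It gives the time, the measured TCP pose, the force and the opening at its end, in the units of the state.
- r.read_state(): the state, without advancing time (a new reading comes with each control period).
- r.camera(name): name is "scene" or "top" or "wrist"; returns a dict with "img" (480x640x3 uint8, red, green, blue), "K" (3x3 intrinsics, pixels), "camera_from_world" (4x4, takes a point from world to camera coordinates). Camera axes: x right, y down, z forward; pixel columns grow to the right and rows downward; lengths in m; the calibration is good to about 2 mm. A picture is of the moment at which its call begins. There is no depth.
- r.close_job(): hands the job in, once; it reports no verdict.
The state is a dict: "time": time; "joint_positions": joint angles; "joint_vel": joint speeds; "joint_torque": joint torques, N m; "ee_pos": TCP position; "eef_rot": TCP orientation; "ft_force": force on the tool from outside, world axes, zero at the start; "torque": the same for the moment, N m; "width": finger opening in m.
Only numpy, scipy, OpenCV 4.12 (cv2) and the standard library are available. Lean on these libraries where they do the work, as an engineer would, in place of code of your own. Each camera call takes 0.05 s, during which the arm holds its last target. There are 200 camera calls.

## Working session

There is one attempt and no reset: what is moved stays moved. The work goes in short steps, Python scripts to look and compute and a tool call to move; the robot and the scene stay as the last step left them, time stands still between calls to the robot, and variables do not carry over. Pictures are saved under pics/ and viewed, about 12 in all and at most 16, crops included, and the job is handed in when it is done.

Besides the shell and the picture viewer there is one more tool, called as name(argument=value, ...) on one line, values as JSON. play_rows: Moves the arm, as the interface text tells. Its arguments: {"type":"object","properties":{"commands":{"type":"array","items":{"type":"array","items":{"type":"number"}}},"grip_force":{"type":"number"}},"required":["commands"]}

```bash
mkdir -p pics; cat > h.py <<'E'
from bench import r
import numpy as np, cv2
def snap(cam,name):
    c=r.camera(cam); cv2.imwrite(f'pics/{name}.png',c['img'][:,:,::-1]); np.savez(f'{name}.npz',**c); return c
def ray(c,u,v,z):
    T=np.array(c['camera_from_world']);R=T[:3,:3];o=-R.T@T[:3,3]
    d=R.T@np.linalg.inv(c['K'])@np.array([u,v,1.]); return o+d*(z-o[2])/d[2]
def proj(c,p):
    T=np.array(c['camera_from_world']);q=np.array(c['K'])@(T[:3,:3]@np.array(p)+T[:3,3]);return q[:2]/q[2]
E
python3 - <<'E'
from h import *
s=r.read_state();print(s)
for n in('top','scene'):
    c=snap(n,n+'0');T=np.array(c['camera_from_world']);print(c['K'],-T[:3,:3].T@T[:3,3]);print(T[:3,:3])
E
```

```text
{'time': 0.0, 'joint_positions': array([-1.29864742,  0.3328794 , -0.0646766 ,  1.46096244,  0.02160331,
        1.34990402, -0.08845764]), 'joint_vel': array([ 1.93141127e-03,  1.66436307e-03,  6.51258106e-05,  1.64175852e-03,
       -1.42776130e-03,  8.96460830e-04,  1.61113150e-04]), 'joint_torque': array([-1.56473183e-03, -6.23253322e+01,  2.36337713e-02, -3.89908469e+01,
       -6.14277623e-02,  3.95833421e-02,  1.34241718e-04]), 'ee_pos': array([0.18146733, 0.59765852, 0.2217391 ]), 'eef_rot': array([ 8.03261582e-01,  5.95625973e-01, -5.60981192e-04,  4.65378829e-04]), 'ft_force': array([ 0.36822196,  0.19157079, -0.02738735]), 'torque': array([ 0.03071716,  0.02982007, -0.02337384]), 'width': 0.08722266081005137}
[[475.09890057   0.         317.67490376]
 [  0.         475.09890057 239.10698177]
 [  0.           0.           1.        ]] [0.53724029 0.01535811 1.37806582]
[[-0.0115175  -0.9999009  -0.0080951 ]
 [-0.99911117  0.01183594 -0.04045722]
 [ 0.04054902  0.00762194 -0.99914848]]
[[516.36324967   0.         313.21017037]
 [  0.         516.36324967 235.81918335]
 [  0.           0.           1.        ]] [1.39900068 0.23441963 1.03336242]
[[-0.26197347  0.96504326  0.00783658]
 [ 0.73210076  0.20401592 -0.64992768]
 [-0.62880711 -0.16452664 -0.75995566]]
```

View pics/top0.png

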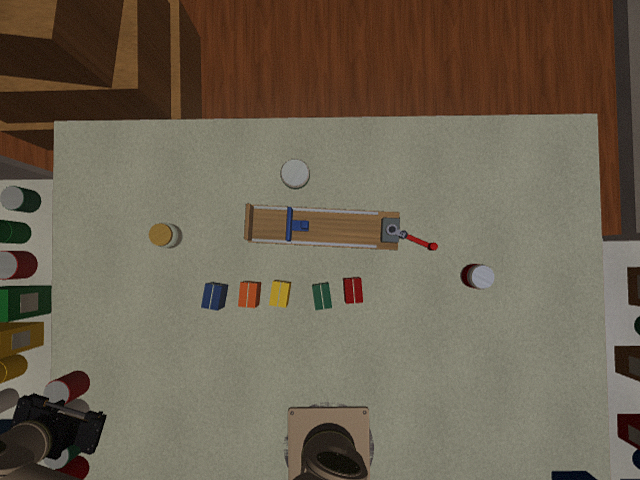

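View pics/scene0.png

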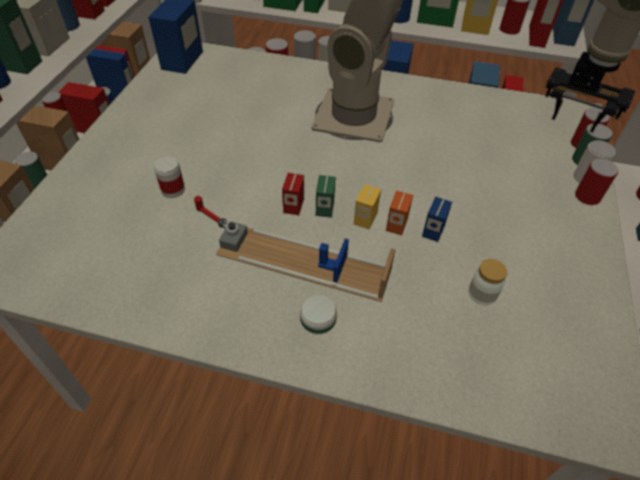

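```bash
cat >> h.py <<'E'
from scipy.optimize import minimize
HUE={'carton1':(20,35),'carton2':(-6,4),'carton3':(55,85),'carton4':(5,15),'carton5':(100,125)}
S=4
def box(x,y,a,z0=0.,h=.092):
    P=np.array([[i*.033,j*.023,k] for i in(-1,1) for j in(-1,1) for k in(0,h)]);c,s=np.cos(a),np.sin(a)
    return np.c_[x+c*P[:,0]-s*P[:,1],y+s*P[:,0]+c*P[:,1],z0+P[:,2]]
def hullmask(c,P):
    q=np.array([proj(c,p) for p in P],np.float32);m=np.zeros((480*S,640*S),np.uint8)
    hh=cv2.convexHull(((q+.5)*S-.5).astype(np.float32));cv2.fillConvexPoly(m,np.round(hh).astype(np.int32),1);return m
def seg(c,name,x,y,rad=30,z=.046):
    u,v=proj(c,[x,y,z]);hsv=cv2.cvtColor(c['img'],cv2.COLOR_RGB2HSV).astype(int)
    lo,hi=HUE[name];H=hsv[:,:,0];H=np.where(H>170,H-180,H)
    m=((H>=lo)&(H<=hi)&(hsv[:,:,1]>120)).astype(np.uint8)
    w=np.zeros_like(m);u,v=int(u),int(v);w[max(v-rad,0):v+rad,max(u-rad,0):u+rad]=1;m*=w
    n,L,st,_=cv2.connectedComponentsWithStats(cv2.morphologyEx(m,cv2.MORPH_CLOSE,np.ones((5,5),np.uint8)))
    if n<2:return None
    k=1+np.argmax(st[1:,4]);pts=np.argwhere((L==k)&(m>0))[:,::-1]
    hh=cv2.convexHull(np.vstack([pts*S,pts*S+S-1,pts*S+[0,S-1],pts*S+[S-1,0]]).astype(np.int32))
    M=np.zeros((480*S,640*S),np.uint8);cv2.fillConvexPoly(M,hh,1);return M
def fit(cams,name,x,y,a=0.,z0=0.):
    Ms=[seg(c,name,x,y) for c in cams]
    def cost(p):
        t=0
        for c,M in zip(cams,Ms):
            A=hullmask(c,box(p[0],p[1],p[2],z0));t+=1-(A&M).sum()/(A|M).sum()
        return t/len(cams)
    best=min((minimize(cost,[x,y,a0],method='Nelder-Mead',options=dict(initial_simplex=np.array([[x,y,a0],[x+.01,y,a0],[x,y+.01,a0],[x,y,a0+.2]]),xatol=2e-4,fatol=1e-4)) for a0 in(a-.2,a+.2)),key=lambda q:q.fun)
    return best.x,best.fun
E
python3 - <<'E'
from h import *
t=dict(np.load('top0.npz'));s=dict(np.load('scene0.npz'))
for n,u,v in[('carton5',214,297),('carton4',250,294),('carton1',281,293),('carton3',321,295),('carton2',353,290)]:
    p=ray(t,u,v,.05)
    for cams in([t],[s],[t,s]): print(n,*[np.round(k,4) for k in fit(cams,n,p[0],p[1])])
for n,u,v,z in[('tuna',295,173,.045),('jar',162,235,.1),('soup',483,276,.1)]:print(n,ray(t,u,v,z).round(3))
im=cv2.resize(t['img'][190:315,190:450],None,fx=3,fy=3,interpolation=cv2.INTER_CUBIC)[:,:,::-1];cv2.imwrite('pics/c0.png',im)
E
```

```text
carton5 [0.436  0.3214 0.0519] 0.3324
carton5 [ 0.4419  0.3134 -0.0859] 0.1256
carton5 [ 0.4372  0.3145 -0.1047] 0.2328
carton4 [ 0.4412  0.2178 -0.0869] 0.0291
carton4 [ 0.4435  0.2157 -0.0669] 0.0461
carton4 [ 0.4415  0.2169 -0.0756] 0.0632
carton1 [ 0.4418  0.1329 -0.1524] 0.0389
carton1 [ 0.4447  0.1301 -0.1206] 0.0276
carton1 [ 0.4421  0.1309 -0.1556] 0.0707
carton3 [0.4338 0.0153 0.1116] 0.1335
carton3 [0.4167 0.0124 0.244 ] 0.9962
carton3 [0.4338 0.0153 0.1116] 0.565
carton2 [ 0.4491 -0.0702  0.0494] 0.0287
carton2 [ 0.451  -0.0712  0.1549] 0.0777
carton2 [ 0.4493 -0.0703  0.0844] 0.0726
tuna [0.779 0.087 0.045]
jar [0.605 0.445 0.1  ]
soup [ 0.485 -0.416  0.1  ]
```

View pics/c0.png

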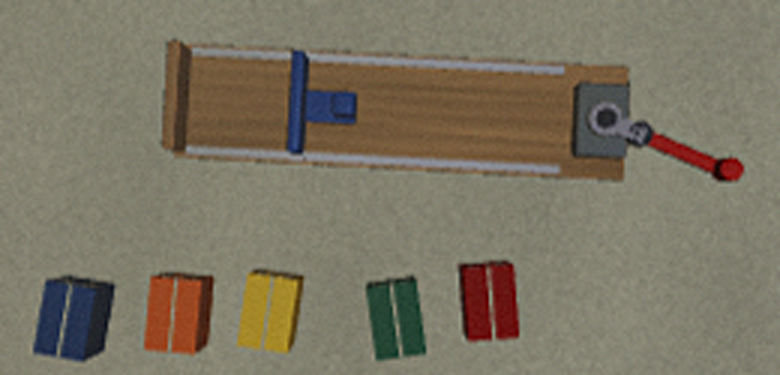

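```bash
python3 - <<'E'
s=open('h.py').read()
s=s.replace("hsv[:,:,1]>120","hsv[:,:,1]>95").replace("'carton3':(55,85)","'carton3':(50,95)").replace("'carton5':(100,125)","'carton5':(98,130)")
s=s.replace("""    k=1+np.argmax(st[1:,4]);pts=np.argwhere((L==k)&(m>0))[:,::-1]""","""    pts=np.argwhere((st[L,4]>25)&(L>0)&(m>0))[:,::-1]""")
open('h.py','w').write(s)
E
cat >> h.py <<'E'
G={'carton5':(.437,.315),'carton4':(.441,.217),'carton1':(.442,.131),'carton3':(.434,.013),'carton2':(.449,-.07)}
E
python3 - <<'E'
from h import *
t=dict(np.load('top0.npz'));s=dict(np.load('scene0.npz'))
for n in G:
    for cams in([t],[s]):
        try:print(n,*[np.round(k,4) for k in fit(cams,n,*G[n])])
        except Exception as e:print(n,e)
f=lambda px,py,z:ray(t,190+(px+.5)/3-.5,190+(py+.5)/3-.5,z)[:2].round(4)
print('base UR',f(628,66,.006),'LR',f(624,180,.006),'UL',f(190,41,.006),'LL',f(186,157,.006))
print('wall top inner U',f(190,41,.081),'L',f(184,151,.081),'outer',f(168,40,.081),f(163,150,.081))
print('stop top',f(306,52,.077),f(302,153,.077),f(293,51,.077),f(289,153,.077),'post',f(345,104,.082),'bolt',f(605,118,.06),'knob',f(729,169,.085))
E
```

```text
carton5 [ 0.4376  0.3163 -0.2018] 0.151
carton5 [ 0.4416  0.3134 -0.1091] 0.1001
carton4 [ 0.4412  0.218  -0.0924] 0.0376
carton4 [ 0.4437  0.2156 -0.0964] 0.0261
carton1 [ 0.4415  0.1332 -0.1435] 0.0429
carton1 [ 0.4452  0.1299 -0.1518] 0.0291
carton3 [0.4343 0.0156 0.0994] 0.0653
carton3 [0.4329 0.0138 0.205 ] 0.1796
carton2 [ 0.4492 -0.0704  0.0551] 0.0326
carton2 [ 0.4516 -0.0712  0.1742] 0.0782
base UR [ 0.6696 -0.2104] LR [ 0.5597 -0.2045] UL [0.6991 0.2123] LL [0.5868 0.2169]
wall top inner U [0.6902 0.2016] L [0.5896 0.2077] outer [0.6914 0.2217] [0.5907 0.2268]
stop top [0.6792 0.0958] [0.5867 0.1003] [0.6803 0.1077] [0.5868 0.1122] post [0.6307 0.0603] bolt [ 0.6164 -0.1793] knob [ 0.5673 -0.287 ]
```

play_rows(commands=[[3.2,-3.8,0,0,0,-0.096,8.7],[3.2,-3.8,0,0,0,-0.096,8.7],[3.2,-3.8,0,0,0,-0.096,8.7],[3.2,-3.8,0,0,0,-0.096,8.7],[3.2,-3.8,0,0,0,-0.096,8.7],[3.2,-3.8,0,0,0,-0.096,8.7],[3.2,-3.8,0,0,0,-0.096,8.7],[3.2,-3.8,0,0,0,-0.096,8.7],[3.2,-3.8,0,0,0,-0.096,8.7],[3.2,-3.8,0,0,0,-0.096,8.7],[3.2,-3.8,0,0,0,-0.096,8.7],[3.2,-3.8,0,0,0,-0.096,8.7],[3.2,-3.8,0,0,0,-0.096,8.7],[3.2,-3.8,0,0,0,-0.096,8.7],[0,0,0,0,0,0,8.7],[0,0,0,0,0,0,8.7]], grip_force=20)

```text
time: 2.1
ee_pos: [0.6292, 0.0666, 0.222]
eef_rot: [0.999, -0.034, -0.001, -0.0]
ft_force: [0.3, 0.3, -0.1]
width: 0.0869
```

```bash
cat >> h.py <<'E'
from scipy.spatial.transform import Rotation as Ro
def st():
    s=r.read_state();R=Ro.from_quat(s['eef_rot']).as_matrix();x=R[:,0]
    print('t%.2f'%s['time'],'pos',s['ee_pos'].round(4),'xang',np.arctan2(x[1],x[0]).round(4),'z',R[:,2].round(3),'F',s['ft_force'].round(1),'w',round(float(s['width']),4));return s
E
python3 - <<'E'
from h import *
st();c=snap('wrist','w1');T=c['camera_from_world'];print(-T[:3,:3].T@T[:3,3])
E
```

```text
t2.10 pos [0.6292 0.0666 0.222 ] xang -0.0672 z [-0.001  0.    -1.   ] F [ 0.3  0.3 -0.1] w 0.0869
[0.63433675 0.13949896 0.38436232]
```

View pics/w1.png

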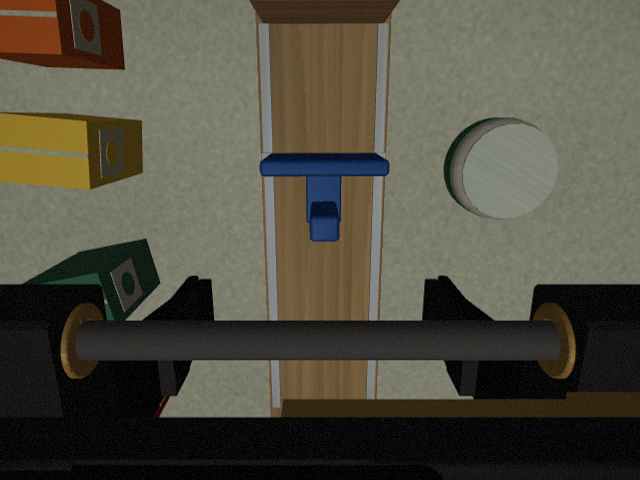

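```bash
python3 - <<'E'
from h import *
c=dict(np.load('w1.npz'))
print('wall foot',ray(c,258,23,.006),ray(c,390,23,.006))
print('base edges',ray(c,259,60,.006),ray(c,389,60,.006),ray(c,271,400,.006),ray(c,373,400,.006))
print('stop top face edge',ray(c,261,153,.077),ray(c,389,153,.077));print('post',ray(c,324,205,.082),ray(c,324,234,.082))
E
```

```text
wall foot [0.59024808 0.21621234 0.006     ] [0.69705852 0.20901244 0.006     ]
base edges [0.58816077 0.18832724 0.006     ] [0.69562793 0.18109834 0.006     ] [ 0.56660872 -0.13854797  0.006     ] [ 0.67184578 -0.14545174  0.006     ]
stop top face edge [0.59185652 0.1176781  0.077     ] [0.6827549  0.11159877 0.077     ]
post [0.63424003 0.07810426 0.082     ] [0.63287128 0.05639166 0.082     ]
```

play_rows(commands=[[0.3,-0.4,-4.4,0,0,0,8.7],[0,0,-4.4,0,0,0,8.7],[0,0,-4.4,0,0,0,6],[0,0,-4.4,0,0,0,4],[0,0,0,0,0,0,1],[0,0,0,0,0,0,1],[0,0,0,0,0,0,1],[0,0,0,0,0,0,1],[-0.14,-2.06,0,0,0,0,1],[-0.14,-2.06,0,0,0,0,1],[-0.14,-2.06,0,0,0,0,1],[-0.14,-2.06,0,0,0,0,1],[-0.14,-2.06,0,0,0,0,1],[-0.14,-2.06,0,0,0,0,1],[-0.14,-2.06,0,0,0,0,1],[-0.14,-2.06,0,0,0,0,1],[0,0,0,0,0,0,1],[0,0,0,0,0,0,1]])

```text
time: 4.4
ee_pos: [0.6215, -0.1019, 0.0465]
eef_rot: [0.999, -0.034, 0.0, -0.0]
ft_force: [0.0, 0.6, -0.2]
width: 0.0099
```

```bash
python3 - <<'E'
from h import *
st();snap('top','t2')
t=dict(np.load('top0.npz'))
E
```

```text
t4.40 pos [ 0.6215 -0.1019  0.0465] xang -0.0673 z [ 0.     0.001 -1.   ] F [ 0.   0.6 -0.2] w 0.0099
```

```bash
python3 - <<'E'
from h import *
c=dict(np.load('t2.npz'))
cv2.imwrite('pics/c2.png',cv2.resize(c['img'][190:315,190:450],None,fx=3,fy=3,interpolation=cv2.INTER_CUBIC)[:,:,::-1])
E
```

```text
(no output)
```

View pics/c2.png

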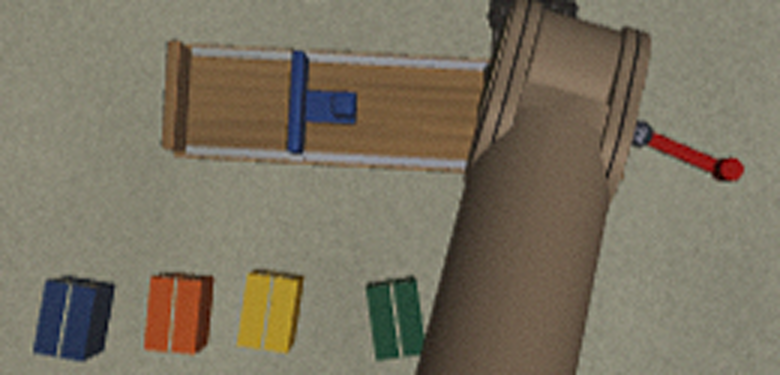

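play_rows(commands=[[0,0,5,0,0,0,6],[0,2,4,0,0,0,6],[0.35,5,0,0,0,0,6],[0.35,5,0,0,0,0,6],[0.4,4.5,0,0,0,0,6],[0,0,0,0,0,0,6],[0,0,-4.5,0,0,0,6],[0,0,-4.5,0,0,0,6],[0,0,0,0,0,0,0.5],[0,0,0,0,0,0,0.5],[0,0,0,0,0,0,0.5],[0,0,0,0,0,0,0.5],[0,0,0,0,0,0,0.5],[0,0,0,0,0,0,0.5],[0,0,0,0,0,0,0.5],[0,0,0,0,0,0,0.5],[0,0,0,0,0,0,0.5]], grip_force=30)

```text
time: 6.58
ee_pos: [0.6336, 0.0623, 0.0476]
eef_rot: [0.999, -0.034, 0.001, -0.0]
ft_force: [5.6, -0.7, 4.8]
width: 0.0218
```

play_rows(commands=[[-0.07,-1,0,0,0,0,0.5],[-0.1,-1.5,0,0,0,0,0.5],[-0.14,-2,0,0,0,0,0.5],[-0.14,-2,0,0,0,0,0.5],[-0.14,-2,0,0,0,0,0.5],[-0.14,-2,0,0,0,0,0.5],[-0.14,-2,0,0,0,0,0.5],[-0.14,-2,0,0,0,0,0.5],[-0.1,-1.5,0,0,0,0,0.5],[-0.04,-0.6,0,0,0,0,0.5],[0,0,0,0,0,0,0.5],[0,0,0,0,0,0,0.5]])

```text
time: 8.07
ee_pos: [0.6229, -0.1044, 0.0476]
eef_rot: [0.999, -0.034, 0.002, 0.0]
ft_force: [9.2, -2.3, 2.1]
width: 0.0218
```

play_rows(commands=[[0,0,0,0,0,0,6],[0,0,0,0,0,0,6],[0,0,0,0,0,0,6],[0,0,5,0,0,0,8.7],[0,0,5,0,0,0,8.7],[0,0,5,0,0,0,8.7],[0,-2,0,0,0,0,8.7],[0,0,0,0,0,0,8.7]])

```text
time: 9.07
ee_pos: [0.6201, -0.1256, 0.196]
eef_rot: [0.999, -0.035, -0.0, 0.0]
ft_force: [-0.0, 0.1, -0.2]
width: 0.0856
```

```bash
cat >> h.py <<'E'
def where(c,names=HUE,z0=0.,g=G):
    for n in names:
        try:
            p,f=fit([c],n,*g[n],z0=z0);print(n,p.round(4),'cost',round(f,3),'d',(p[:2]-r.read_state()['ee_pos'][:2]).round(4)*100)
        except Exception as e:print(n,'none')
E
python3 - <<'E'
from h import *
st();c=snap('top','t3');where(c)
cv2.imwrite('pics/c3.png',cv2.resize(c['img'][190:315,190:450],None,fx=3,fy=3,interpolation=cv2.INTER_CUBIC)[:,:,::-1])
E
```

```text
t9.07 pos [ 0.6201 -0.1256  0.196 ] xang -0.0707 z [-0.001 -0.001 -1.   ] F [-0.   0.1 -0.2] w 0.0856
carton1 [ 0.4418  0.1333 -0.1411] cost 0.039 d [-17.82  25.76]
carton2 [ 0.4494 -0.0624  0.3057] cost 0.477 d [-17.06   6.19]
carton3 [0.4343 0.0159 0.1305] cost 0.059 d [-18.56  14.02]
carton4 [ 0.4407  0.2182 -0.0793] cost 0.039 d [-17.93  34.25]
carton5 [ 0.4373  0.3163 -0.2231] cost 0.14 d [-18.27  44.05]
```

View pics/c3.png

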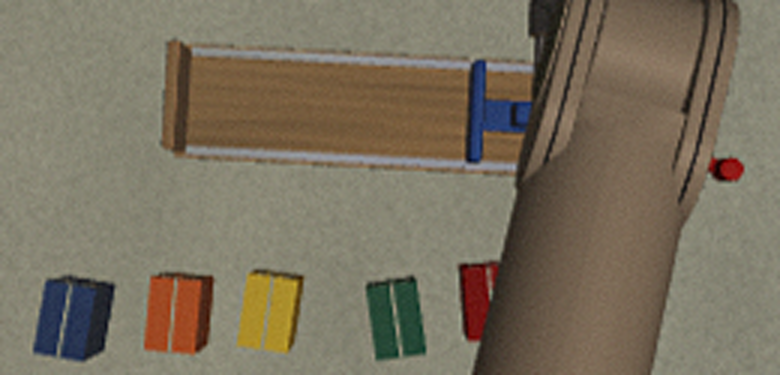

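play_rows(commands=[[-1.82,4.42,0,0,0,-0.004,8.7],[-1.82,4.42,0,0,0,-0.004,8.7],[-1.82,4.42,0,0,0,-0.004,8.7],[-1.82,4.42,0,0,0,-0.004,8.7],[-1.82,4.42,0,0,0,-0.004,8.7],[-1.82,4.42,0,0,0,-0.004,8.7],[-1.82,4.42,0,0,0,-0.004,8.7],[-1.82,4.42,0,0,0,-0.004,8.7],[-1.82,4.42,0,0,0,-0.004,8.7],[-1.82,4.42,0,0,0,-0.004,8.7],[0,0,0,0,0,0,8.7],[0,0,0,0,0,0,8.7],[0,0,0,0,0,0,8.7]], grip_force=15)

```text
time: 10.75
ee_pos: [0.4392, 0.3171, 0.1961]
eef_rot: [0.998, -0.055, -0.0, 0.0]
ft_force: [-0.8, 0.7, 0.3]
width: 0.0869
```

```bash
python3 - <<'E'
from h import *
st();c=snap('wrist','w4')
E
```

```text
t10.75 pos [0.4392 0.3171 0.1961] xang -0.1097 z [-0.    -0.001 -1.   ] F [-0.8  0.7  0.3] w 0.0869
```

View pics/w4.png

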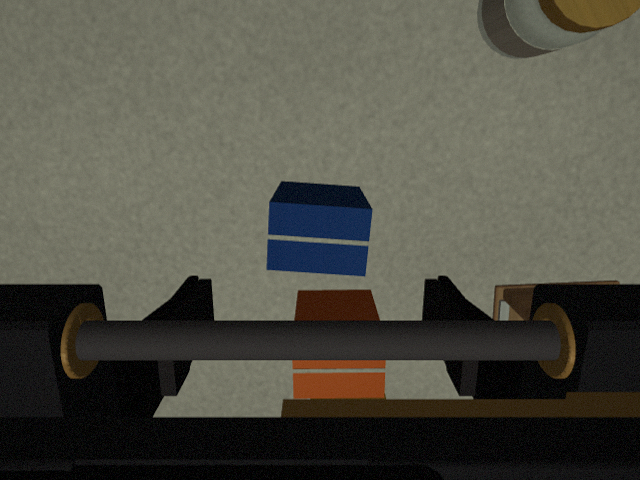

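```bash
python3 - <<'E'
from h import *
c=dict(np.load('w4.npz'))
P=np.array([ray(c,*p,.092)[:2] for p in[(271,202),(372,208),(366,275),(267,269)]]);print(P,P.mean(0));e=P[1]-P[0]+P[2]-P[3];print(np.arctan2(e[1],e[0]))
P=np.array([ray(c,*p,.092)[:2] for p in[(385,397),(385,374),(293,374)]]);print(P)
E
```

```text
[[0.41178081 0.34112552]
 [0.47536459 0.33023743]
 [0.46795415 0.28517366]
 [0.40287122 0.29657126]] [0.43949269 0.31327697]
-0.17150328538860884
[[0.47421366 0.18942543]
 [0.47549422 0.20848196]
 [0.41012076 0.21561069]]
```

play_rows(commands=[[0,-0.3,-3,0,0,-0.06,8.7],[0,0,-4,0,0,0,8.7],[0,0,-4,0,0,0,8.7],[0,0,-4,0,0,0,8.7],[0,0,0,0,0,0,8.7],[0,0,0,0,0,0,5],[0,0,0,0,0,0,5],[0,0,0,0,0,0,5],[0,0,0,0,0,0,5],[0,0,0,0,0,0,5],[0,0,0,0,0,0,5],[0,0,2,0,0,0,5],[0,0,4,0,0,0,5],[0,0,5,0,0,0,5],[0,0,0,0,0,0,5]])

```text
time: 12.68
ee_pos: [0.4407, 0.3167, 0.1608]
eef_rot: [0.996, -0.084, 0.002, -0.003]
ft_force: [0.6, 0.1, -1.9]
width: 0.066
```

play_rows(commands=[[3.37,-2.18,0,0,0,0.017,5],[3.37,-2.18,0,0,0,0.017,5],[3.37,-2.18,0,0,0,0.017,5],[3.37,-2.18,0,0,0,0.017,5],[3.37,-2.18,0,0,0,0.017,5],[3.37,-2.18,0,0,0,0.016,5],[0,0,0,0,0,0,5],[0,0,0,0,0,0,5],[0,0,0,0,0,0,5]])

```text
time: 13.8
ee_pos: [0.6402, 0.1857, 0.1563]
eef_rot: [0.999, -0.033, -0.0, -0.0]
ft_force: [-0.7, -0.1, -1.4]
width: 0.066
```

```bash
python3 - <<'E'
from h import *
st();c=snap('wrist','w5')
E
```

```text
t13.80 pos [0.6402 0.1857 0.1563] xang -0.0654 z [-0.001  0.    -1.   ] F [-0.7 -0.1 -1.4] w 0.066
```

View pics/w5.png

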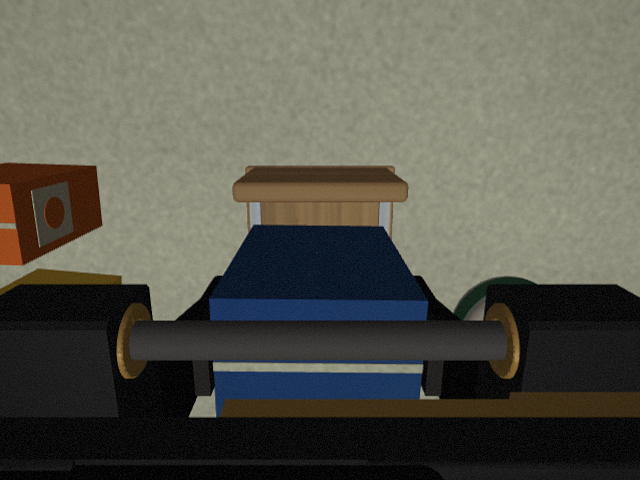

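```bash
python3 - <<'E'
from h import *
c=dict(np.load('w5.npz'))
for z in(.106,.11):print('carton bottom +y edge',ray(c,255,226,z),ray(c,384,226,z))
print('top edge',ray(c,211,299,.2),ray(c,426,299,.2))
print('wall top',ray(c,236,200,.081),ray(c,406,200,.081),'outer',ray(c,247,168,.081), 'wall foot L/R edges base',ray(c,249,205,.006),ray(c,392,205,.006))
E
```

```text
carton bottom +y edge [0.60904238 0.20669023 0.106     ] [0.67541185 0.20238633 0.106     ]
carton bottom +y edge [0.60972191 0.20766473 0.11      ] [0.67484275 0.2034418  0.11      ]
top edge [0.60937469 0.20781438 0.2       ] [0.67414319 0.20363517 0.2       ]
wall top [0.59563068 0.21642947 0.081     ] [0.69176152 0.21018527 0.081     ] outer [0.60382648 0.2339703  0.081     ] wall foot L/R edges base [0.58926426 0.19874926 0.006     ] [0.69599019 0.19181904 0.006     ]
```

play_rows(commands=[[0.1,0.4,-3,0,0,0,5],[0,0,-3,0,0,0,5],[0,0,-2.5,0,0,0,5],[0,0,-1.3,0,0,0,5],[0,0,-0.4,0,0,0,5],[0,0,0,0,0,0,5],[0,0,0,0,0,0,8],[0,0,0,0,0,0,8],[0,0,0,0,0,0,8],[0,0,3,0,0,0,8],[0,0,5,0,0,0,8.7],[0,0,6,0,0,0,8.7],[0,0,0,0,0,0,8.7]])

```text
time: 15.48
ee_pos: [0.6447, 0.1888, 0.2006]
eef_rot: [0.999, -0.034, 0.004, -0.002]
ft_force: [0.3, -0.8, 0.1]
width: 0.087
```

```bash
python3 - <<'E'
from h import *
st();c=snap('top','t6');where(c,['carton4','carton1','carton3','carton2']);G['carton5']=(.642,.187);where(c,['carton5'],.006)
E
```

```text
t15.47 pos [0.6447 0.1888 0.2006] xang -0.0674 z [ 0.009  0.003 -1.   ] F [ 0.3 -0.8  0.1] w 0.087
carton4 none
carton1 [ 0.4421  0.1323 -0.1185] cost 0.072 d [-20.12  -5.64]
carton3 [0.4345 0.016  0.1103] cost 0.059 d [-20.89 -17.27]
carton2 [ 0.449  -0.0705  0.0623] cost 0.031 d [-19.43 -25.92]
carton5 [0.6403 0.1735 0.5326] cost 0.5 d [-0.3  -1.52]
```

play_rows(commands=[[-4.04,0.5,0,0,0,-0.005,8.7],[-4.04,0.5,0,0,0,-0.005,8.7],[-4.04,0.5,0,0,0,-0.005,8.7],[-4.04,0.5,0,0,0,-0.005,8.7],[-4.04,0.5,0,0,0,-0.005,8.7],[0,0,0,0,0,0,8.7],[0,0,0,0,0,0,8.7],[0,0,-4.2,0,0,0,8.7],[0,0,-4.2,0,0,0,8.7],[0,0,-4,0,0,0,8.7],[0,0,-3,0,0,0,8.7],[0,0,0,0,0,0,8.7],[0,0,0,0,0,0,5],[0,0,0,0,0,0,5],[0,0,0,0,0,0,5],[0,0,0,0,0,0,5],[0,0,0,0,0,0,5],[0,0,0,0,0,0,5]])

```text
time: 17.77
ee_pos: [0.4409, 0.2139, 0.0416]
eef_rot: [0.999, -0.046, 0.001, -0.001]
ft_force: [0.6, -0.3, 6.8]
width: 0.0656
```

play_rows(commands=[[0,0,2,0,0,0,5],[0,0,4.5,0,0,0,5],[0,0,5,0,0,0,5],[3.98,-1.58,0,0,0,0.005,5],[3.98,-1.58,0,0,0,0.005,5],[3.98,-1.58,0,0,0,0.005,5],[3.98,-1.58,0,0,0,0.005,5],[3.98,-1.58,0,0,0,0.005,5],[0,0,0,0,0,0,5],[0,0,0,0,0,0,5],[0,0,0,0,0,0,5]])

```text
time: 19.15
ee_pos: [0.6382, 0.1355, 0.1557]
eef_rot: [0.999, -0.033, -0.0, -0.0]
ft_force: [0.0, 0.1, -1.5]
width: 0.0658
```

```bash
python3 - <<'E'
from h import *
st();c=snap('wrist','w7')
E
```

```text
t19.15 pos [0.6382 0.1355 0.1557] xang -0.0657 z [-0.     0.001 -1.   ] F [ 0.   0.1 -1.5] w 0.0658
```

View pics/w7.png

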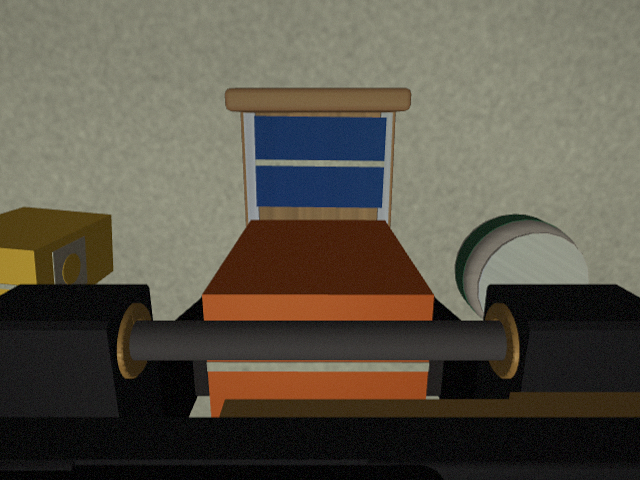

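```bash
python3 - <<'E'
from h import *
c=dict(np.load('w7.npz'))
m=lambda a,b,v,z:(ray(c,a,v,z)+ray(c,b,v,z))[:2]/2
print('blue -y',m(257,383,207,.098),'+y',m(254,386,117,.098),'wall',m(228,409,109,.081))
print('orange bottom',m(250,388,221,.114),'top',m(204,433,295,.206))
E
```

```text
blue -y [0.64110316 0.16280098] +y [0.64402484 0.20842617] wall [0.64355005 0.21260139]
orange bottom [0.64030849 0.15911883] top [0.64004093 0.15970409]
```

play_rows(commands=[[0,0,-3,0,0,0,5],[0,0,-3,0,0,0,5],[0,0,-2.5,0,0,0,5],[0,0,-1.5,0,0,0,5],[0,0,-0.6,0,0,0,5],[0,0,0,0,0,0,5],[0,0,0,0,0,0,8],[0,0,0,0,0,0,8],[0,0,0,0,0,0,8],[0,0,3,0,0,0,8],[0,0,5,0,0,0,8.7],[0,0,6,0,0,0,8.7],[0,0,1,0,0,0,8.7],[0,0,0,0,0,0,8.7]])

```text
time: 20.95
ee_pos: [0.6393, 0.1345, 0.2001]
eef_rot: [0.999, -0.033, 0.001, -0.0]
ft_force: [-0.3, -0.2, -0.0]
width: 0.0865
```

```bash
python3 - <<'E'
from h import *
s=st();c=snap('top','t8');where(c,['carton1','carton3','carton2'])
c=snap('wrist','w8');where(c,['carton1']) 
E
```

```text
t20.95 pos [0.6393 0.1345 0.2001] xang -0.067 z [ 0.001  0.001 -1.   ] F [-0.3 -0.2 -0. ] w 0.0865
carton1 none
carton3 [0.4343 0.0156 0.0994] cost 0.065 d [-20.44 -11.89]
carton2 [ 0.4495 -0.0703  0.0705] cost 0.03 d [-18.92 -20.48]
carton1 [0.4083 0.1257 0.2417] cost 0.509 d [-23.    -0.88]
```

play_rows(commands=[[-3.92,-0.1,0,0,0,-0.0156,8.7],[-3.92,-0.1,0,0,0,-0.0156,8.7],[-3.92,-0.1,0,0,0,-0.0156,8.7],[-3.92,-0.1,0,0,0,-0.0156,8.7],[-3.92,-0.05,0,0,0,-0.0156,8.7],[0,0,0,0,0,0,8.7],[0,0,0,0,0,0,8.7],[0,0,-4.2,0,0,0,8.7],[0,0,-4.2,0,0,0,8.7],[0,0,-4,0,0,0,8.7],[0,0,-2.8,0,0,0,8.7],[0,0,0,0,0,0,8.7],[0,0,0,0,0,0,5],[0,0,0,0,0,0,5],[0,0,0,0,0,0,5],[0,0,0,0,0,0,5],[0,0,0,0,0,0,5],[0,0,0,0,0,0,5]])

```text
time: 23.3
ee_pos: [0.4437, 0.1303, 0.0484]
eef_rot: [0.997, -0.072, 0.001, -0.001]
ft_force: [0.2, -0.8, 6.8]
width: 0.0661
```

play_rows(commands=[[0,0,2,0,0,0,5],[0,0,4.3,0,0,0,5],[0,0,4.5,0,0,0,5],[3.85,-0.9,0,0,0,0.0156,5],[3.85,-0.9,0,0,0,0.0156,5],[3.85,-0.9,0,0,0,0.0156,5],[3.85,-0.9,0,0,0,0.0156,5],[3.85,-0.9,0,0,0,0.0156,5],[0,0,0,0,0,0,5],[0,0,0,0,0,0,5],[0,0,0,0,0,0,5]])

```text
time: 24.68
ee_pos: [0.6348, 0.0856, 0.1557]
eef_rot: [0.999, -0.033, -0.0, -0.0]
ft_force: [-0.0, 0.0, -2.6]
width: 0.066
```

```bash
python3 - <<'E'
from h import *
st();c=snap('wrist','w9')
E
```

```text
t24.68 pos [0.6348 0.0856 0.1557] xang -0.0663 z [-0.     0.001 -1.   ] F [-0.   0.  -2.6] w 0.066
```

View pics/w9.png

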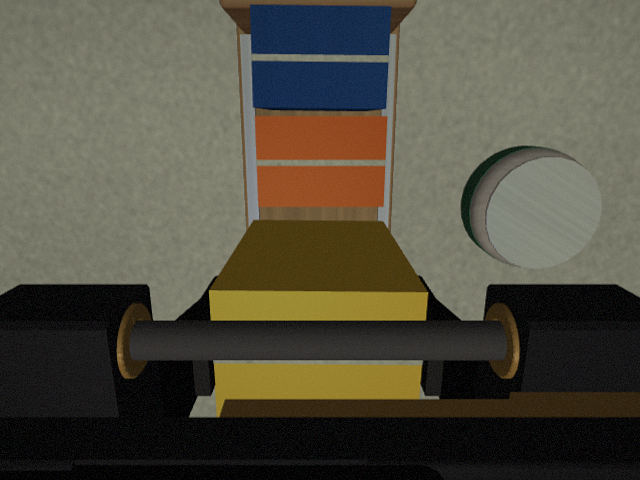

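play_rows(commands=[[0.1,0,-3,0,0,0,5],[0,0,-3,0,0,0,5],[0,0,-2.5,0,0,0,5],[0,0,-1,0,0,0,5],[0,0,-0.6,0,0,0,5],[0,0,0,0,0,0,5],[0,0,0,0,0,0,8],[0,0,0,0,0,0,8],[0,0,0,0,0,0,8],[0,0,3,0,0,0,8],[0,0,5,0,0,0,8.7],[0,0,6,0,0,0,8.7],[0,0,0.5,0,0,0,8.7],[0,0,0,0,0,0,8.7]])

```text
time: 26.48
ee_pos: [0.6366, 0.0851, 0.1996]
eef_rot: [0.999, -0.033, 0.0, -0.0]
ft_force: [-1.1, -0.1, -1.0]
width: 0.0872
```

```bash
python3 - <<'E'
from h import *
s=st();c=snap('top','t10');where(c,['carton3','carton2'])
G.update(carton5=(.642,.186),carton4=(.639,.136),carton1=(.636,.086));where(c,['carton5','carton4','carton1'],.006)
E
```

```text
t26.48 pos [0.6366 0.0851 0.1996] xang -0.0669 z [ 0.001  0.    -1.   ] F [-1.1 -0.1 -1. ] w 0.0872
carton3 [0.4329 0.0161 0.1297] cost 0.079 d [-20.31  -6.89]
carton2 [ 0.4492 -0.07    0.0739] cost 0.024 d [-18.69 -15.51]
carton5 none
carton4 [ 0.639  0.136 -0.2  ] cost 1.0 d [0.3 5.1]
carton1 none
```

play_rows(commands=[[-4.02,-1.44,0,0,0,0.037,8.7],[-4.02,-1.44,0,0,0,0.037,8.7],[-4.02,-1.44,0,0,0,0.037,8.7],[-4.02,-1.44,0,0,0,0.037,8.7],[-4.02,-1.44,0,0,0,0.037,8.7],[0,0,0,0,0,0,8.7],[0,0,0,0,0,0,8.7],[0,0,-4.2,0,0,0,8.7],[0,0,-4.2,0,0,0,8.7],[0,0,-4,0,0,0,8.7],[0,0,-2.8,0,0,0,8.7],[0,0,0,0,0,0,8.7],[0,0,0,0,0,0,5],[0,0,0,0,0,0,5],[0,0,0,0,0,0,5],[0,0,0,0,0,0,5],[0,0,0,0,0,0,5],[0,0,0,0,0,0,5]])

```text
time: 28.78
ee_pos: [0.4363, 0.0132, 0.0484]
eef_rot: [0.998, 0.059, 0.001, -0.0]
ft_force: [-1.4, 0.0, 6.5]
width: 0.0654
```

play_rows(commands=[[0,0,2,0,0,0,5],[0,0,4.3,0,0,0,5],[0,0,4.5,0,0,0,5],[3.93,0.44,0,0,0,-0.037,5],[3.93,0.44,0,0,0,-0.037,5],[3.93,0.44,0,0,0,-0.037,5],[3.93,0.44,0,0,0,-0.037,5],[3.93,0.44,0,0,0,-0.037,5],[0,0,0,0,0,0,5],[0,0,0,0,0,0,5],[0,0,0,0,0,0,5]])

```text
time: 30.15
ee_pos: [0.6314, 0.0348, 0.1558]
eef_rot: [0.999, -0.034, -0.0, -0.0]
ft_force: [0.4, 0.1, -1.7]
width: 0.066
```

```bash
python3 - <<'E'
from h import *
st();c=snap('wrist','w11')
E
```

```text
t30.15 pos [0.6314 0.0348 0.1558] xang -0.0672 z [-0.     0.001 -1.   ] F [ 0.4  0.1 -1.7] w 0.066
```

View pics/w11.png

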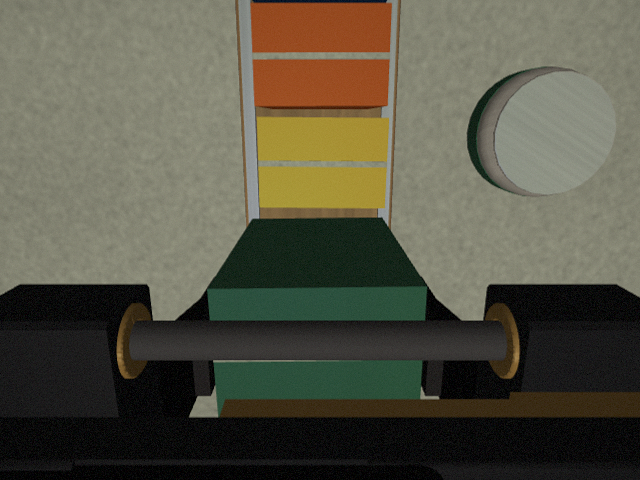

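play_rows(commands=[[0.15,0,-3,0,0,0,5],[0,0,-3,0,0,0,5],[0,0,-2.5,0,0,0,5],[0,0,-1,0,0,0,5],[0,0,-0.6,0,0,0,5],[0,0,0,0,0,0,5],[0,0,0,0,0,0,8],[0,0,0,0,0,0,8],[0,0,0,0,0,0,8],[0,0,3,0,0,0,8],[0,0,5,0,0,0,8.7],[0,0,6,0,0,0,8.7],[0,0,0.5,0,0,0,8.7],[0,0,0,0,0,0,8.7]])

```text
time: 31.95
ee_pos: [0.6336, 0.0351, 0.1996]
eef_rot: [0.999, -0.033, 0.0, -0.0]
ft_force: [-0.5, -0.6, -1.4]
width: 0.0873
```

```bash
python3 - <<'E'
from h import *
s=st();c=snap('top','t12');where(c,['carton2'])
G.update(carton5=(.642,.186),carton4=(.639,.136),carton1=(.636,.086));where(c,['carton5','carton4','carton1'],.006)
E
```

```text
t31.95 pos [0.6336 0.0351 0.1996] xang -0.0669 z [ 0.001  0.    -1.   ] F [-0.5 -0.6 -1.4] w 0.0873
carton2 [ 0.4492 -0.0698  0.085 ] cost 0.026 d [-18.39 -10.49]
carton5 [ 0.6412  0.1902 -0.0758] cost 0.133 d [ 0.81 15.51]
carton4 [0.6386 0.1883 0.0798] cost 0.495 d [ 0.56 15.31]
carton1 none
```

play_rows(commands=[[-3.66,-2.14,0,0,0,0.028,8.7],[-3.66,-2.14,0,0,0,0.028,8.7],[-3.66,-2.14,0,0,0,0.028,8.7],[-3.66,-2.14,0,0,0,0.028,8.7],[-3.66,-2.14,0,0,0,0.028,8.7],[0,0,0,0,0,0,8.7],[0,0,0,0,0,0,8.7],[0,0,-4.2,0,0,0,8.7],[0,0,-4.2,0,0,0,8.7],[0,0,-4,0,0,0,8.7],[0,0,-2.8,0,0,0,8.7],[0,0,0,0,0,0,8.7],[0,0,0,0,0,0,5],[0,0,0,0,0,0,5],[0,0,0,0,0,0,5],[0,0,0,0,0,0,5],[0,0,0,0,0,0,5],[0,0,0,0,0,0,5]])

```text
time: 34.25
ee_pos: [0.4513, -0.0719, 0.0484]
eef_rot: [0.999, 0.036, 0.001, -0.0]
ft_force: [-1.1, 1.6, 6.8]
width: 0.0662
```

play_rows(commands=[[0,0,2,0,0,0,5],[0,0,4.3,0,0,0,5],[0,0,4.5,0,0,0,5],[3.6,1.15,0,0,0,-0.028,5],[3.6,1.15,0,0,0,-0.028,5],[3.6,1.15,0,0,0,-0.028,5],[3.6,1.15,0,0,0,-0.028,5],[3.6,1.15,0,0,0,-0.028,5],[0,0,0,0,0,0,5],[0,0,0,0,0,0,5],[0,0,0,0,0,0,5]])

```text
time: 35.62
ee_pos: [0.6299, -0.0151, 0.1558]
eef_rot: [0.999, -0.034, 0.0, -0.0]
ft_force: [0.7, 0.0, -2.0]
width: 0.066
```

```bash
python3 - <<'E'
from h import *
st();c=snap('wrist','w13');im=cv2.resize(c['img'],(400,300));t=snap('top','t13')['img'][195:300,200:440]
cv2.imwrite('pics/m13.png',np.hstack([im,cv2.resize(t,(400,175)) if 0 else cv2.copyMakeBorder(cv2.resize(t,(400,175)),0,125,0,0,cv2.BORDER_CONSTANT)])[:,:,::-1])
E
```

```text
t35.62 pos [ 0.6299 -0.0151  0.1558] xang -0.0677 z [ 0.  0. -1.] F [ 0.7  0.  -2. ] w 0.066
```

View pics/m13.png

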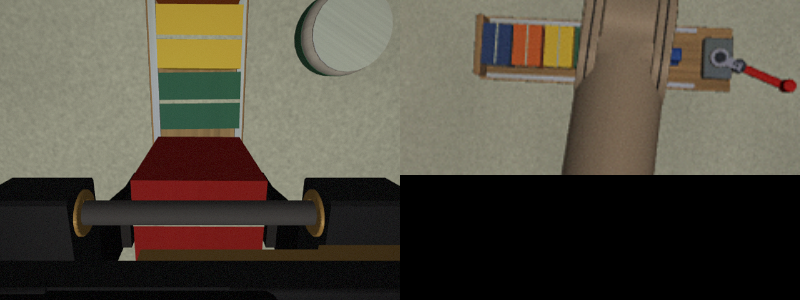

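play_rows(commands=[[0.05,0,-3,0,0,0,5],[0,0,-3,0,0,0,5],[0,0,-2.5,0,0,0,5],[0,0,-1,0,0,0,5],[0,0,-0.6,0,0,0,5],[0,0,0,0,0,0,5],[0,0,0,0,0,0,8],[0,0,0,0,0,0,8],[0,0,0,0,0,0,8],[0,0,3,0,0,0,8],[0,0,5,0,0,0,8.7],[0,0,6,0,0,0,8.7],[0,0,0,0,0,0,6],[-0.2,-3,0,0,0,0,6],[-0.2,-3,0,0,0,0,6],[-0.2,-2.9,0,0,0,0,6],[0,0,0,0,0,0,6],[0,0,0,0,0,0,6]])

```text
time: 37.98
ee_pos: [0.6251, -0.1027, 0.1941]
eef_rot: [0.999, -0.033, -0.0, -0.0]
ft_force: [-0.2, 0.2, -0.0]
width: 0.06
```

```bash
python3 - <<'E'
from h import *
s=st();c=snap('wrist','w14');t=snap('top','t14')['img'][195:300,200:440]
cv2.imwrite('pics/m14.png',np.hstack([cv2.resize(c['img'],(400,300)),cv2.copyMakeBorder(cv2.resize(t,(400,175)),0,125,0,0,cv2.BORDER_CONSTANT)])[:,:,::-1])
E
```

```text
t37.98 pos [ 0.6251 -0.1027  0.1941] xang -0.0665 z [-0.     0.001 -1.   ] F [-0.2  0.2 -0. ] w 0.06
```

View pics/m14.png

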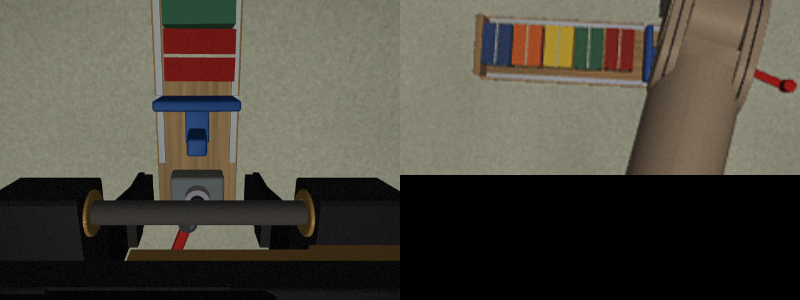

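play_rows(commands=[[-0.1,-0.1,-4,0,0,0,6],[0,0,-4,0,0,0,6],[0,0,-4,0,0,0,6],[0,0,-2.7,0,0,0,6],[0,0,0,0,0,0,6],[0,0,0,0,0,0,0.5],[0,0,0,0,0,0,0.5],[0,0,0,0,0,0,0.5],[0,0,0,0,0,0,0.5],[0,0,0,0,0,0,0.5],[0,0,0,0,0,0,0.5],[0,0,0,0,0,0,0.5],[0,0,0,0,0,0,0.5]], grip_force=30)

```text
time: 39.7
ee_pos: [0.6229, -0.1045, 0.0477]
eef_rot: [0.999, -0.034, -0.001, -0.0]
ft_force: [-6.5, 1.1, 7.1]
width: 0.0216
```

play_rows(commands=[[0.05,0.8,0,0,0,0,0.5],[0.05,0.8,0,0,0,0,0.5],[0.05,0.7,0,0,0,0,0.5],[0.05,0.7,0,0,0,0,0.5],[0.02,0.3,0,0,0,0,0.5],[0,0,0,0,0,0,0.5],[0,0,0,0,0,0,0.5]])

```text
time: 40.58
ee_pos: [0.625, -0.0729, 0.0477]
eef_rot: [0.999, -0.034, -0.001, 0.0]
ft_force: [-6.5, -2.6, 5.8]
width: 0.0214
```

play_rows(commands=[[0.02,0.25,0,0,0,0,0.5],[0.02,0.25,0,0,0,0,0.5],[0,0,0,0,0,0,0.5],[0,0,0,0,0,0,0.5]])

```text
time: 41.08
ee_pos: [0.6253, -0.0687, 0.0477]
eef_rot: [0.999, -0.034, -0.001, 0.001]
ft_force: [-7.1, -4.8, 4.9]
width: 0.0219
```

play_rows(commands=[[0.02,0.25,0,0,0,0,0.5],[0,0,0,0,0,0,0.5],[0,0,0,0,0,0,0.5]])

```text
time: 41.45
ee_pos: [0.6254, -0.0665, 0.0477]
eef_rot: [0.999, -0.034, -0.001, 0.001]
ft_force: [-6.9, -5.9, 5.2]
width: 0.0218
```

```bash
python3 - <<'E'
from h import *
s=st();c=snap('wrist','w15');t=snap('top','t15')['img'][195:260,235:365]
cv2.imwrite('pics/m15.png',np.vstack([cv2.resize(t,(780,390),interpolation=cv2.INTER_CUBIC),cv2.copyMakeBorder(c['img'][:200],0,0,70,70,cv2.BORDER_CONSTANT)])[:,:,::-1])
E
```

```text
t41.45 pos [ 0.6254 -0.0665  0.0477] xang -0.069 z [-0.002 -0.002 -1.   ] F [-6.9 -5.9  5.2] w 0.0218
```

View pics/m15.png

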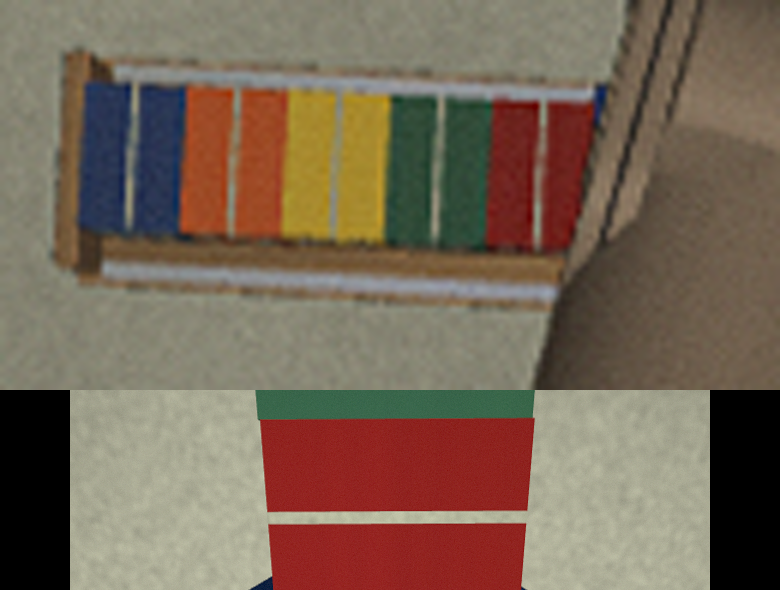

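play_rows(commands=[[0.02,0.2,0,0,0,0,0.5],[0,0,0,0,0,0,0.5],[0,0,0,0,0,0,0.5]])

```text
time: 41.92
ee_pos: [0.6255, -0.0655, 0.0477]
eef_rot: [0.999, -0.035, -0.001, 0.002]
ft_force: [-7.1, -8.6, 4.9]
width: 0.0218
```

play_rows(commands=[[0.02,0.2,0,0,0,0,0.5],[0,0,0,0,0,0,0.5],[0,0,0,0,0,0,0.5]])

```text
time: 42.3
ee_pos: [0.6255, -0.0655, 0.0477]
eef_rot: [0.999, -0.036, -0.001, 0.003]
ft_force: [-7.2, -14.0, 5.1]
width: 0.0219
```

play_rows(commands=[[0,0,0,0,0,0,6],[0,0,0,0,0,0,6],[0,0,0,0,0,0,6],[0,0,3,0,0,0,6],[0,0,5,0,0,0,4],[0,0,5,0,0,0,4],[0,0,1.5,0,0,0,2],[0,0,0,0,0,0,0],[0,0,0,0,0,0,0],[0,0,0,0,0,0,0],[0,0,0,0,0,0,0]])

```text
time: 43.68
ee_pos: [0.6269, -0.06, 0.1917]
eef_rot: [0.999, -0.034, -0.001, 0.0]
ft_force: [-0.3, 0.1, 0.0]
width: 0.0023
```

```bash
python3 - <<'E'
from h import *
s=st();c=snap('wrist','w16');t=snap('top','t16')
R=np.c_[[[.0]*2]]
for n,y in[('carton5',.189),('carton4',.143),('carton1',.097),('carton3',.051),('carton2',.005)]:
    G[n]=(.642-.067*(.2126-y),y)
g=dict(np.load('top0.npz'))
where(t,G,.006,G)
cv2.imwrite('pics/m16.png',np.vstack([cv2.resize(t['img'][195:260,235:365],(640,320),interpolation=cv2.INTER_CUBIC),c['img'][:280]])[:,:,::-1])
E
```

```text
t43.67 pos [ 0.6269 -0.06    0.1917] xang -0.067 z [-0.001 -0.    -1.   ] F [-0.3  0.1  0. ] w 0.0023
carton5 [ 0.6419  0.1939 -0.1071] cost 0.225 d [ 1.48 25.4 ]
carton4 [0.645  0.196  0.0695] cost 0.682 d [ 1.79 25.61]
carton1 [ 0.6369  0.0991 -0.0055] cost 0.08 d [ 0.97 15.91]
carton3 [0.6356 0.0525 0.0351] cost 0.164 d [ 0.84 11.26]
carton2 [ 0.6322  0.0094 -0.0877] cost 0.121 d [0.5  6.95]
```

View pics/m16.png

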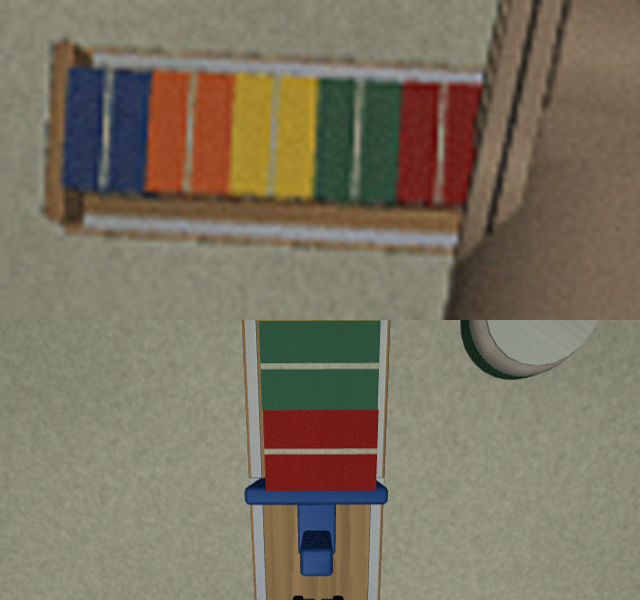

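play_rows(commands=[[-1.15,-4.6,0,0,0,-0.07,6],[-1.15,-4.6,0,0,0,-0.07,6],[-1.15,-4.6,0,0,0,-0.07,6],[-1.15,-4.6,0,0,0,-0.07,6],[-1.15,-4.6,0,0,0,-0.07,6],[0,0,0,0,0,0,6],[0,0,0,0,0,0,6]])

```text
time: 44.65
ee_pos: [0.57, -0.2896, 0.1924]
eef_rot: [0.978, -0.207, -0.0, -0.0]
ft_force: [0.2, -0.1, -0.1]
width: 0.0583
```

```bash
python3 - <<'E'
from h import *
s=st();c=snap('top','t17')
for n in('t17','t16','top0'):
    c=dict(np.load(n+'.npz'));hsv=cv2.cvtColor(c['img'],cv2.COLOR_RGB2HSV);H=hsv[...,0].astype(int)
    m=((H<8)|(H>172))&(hsv[...,1]>150);m[:,:400]=0;m[:225]=0;m[255:]=0;m[:,445:]=0
    P=np.argwhere(m)[:,::-1]
    if len(P):k=P[P[:,0]>P[:,0].max()-8];print(n,len(P),k.mean(0),ray(c,*k.mean(0),.085))
E
```

```text
t44.65 pos [ 0.57   -0.2896  0.1924] xang -0.4165 z [ 0.  0. -1.] F [ 0.2 -0.1 -0.1] w 0.0583
t17 159 [443.5 243. ] [ 0.57508104 -0.31654319  0.085     ]
t16 163 [433.12 246.  ] [ 0.56725899 -0.28822047  0.085     ]
top0 163 [433.12 246.  ] [ 0.56725899 -0.28822047  0.085     ]
```

play_rows(commands=[[0,0,-4,0,0,0,6],[0,0,-4,0,0,0,6],[0,0,-3.5,0,0,0,6],[0,0,-1.8,0,0,0,6],[0,0,0,0,0,0,6],[0,0,0,0,0,0,0.5],[0,0,0,0,0,0,0.5],[0,0,0,0,0,0,0.5],[0,0,0,0,0,0,0.5],[0,0,0,0,0,0,0.5],[0,0,0,0,0,0,0.5],[0,0,0,0,0,0,0.5],[0,0,0,0,0,0,0.5]], grip_force=30)

```text
time: 46.32
ee_pos: [0.5698, -0.2901, 0.0596]
eef_rot: [0.978, -0.207, 0.0, 0.0]
ft_force: [0.1, 0.2, 0.6]
width: 0.021
```

play_rows(commands=[[-0.8,0.42,0,0,0,-0.075,0.5],[-0.79,0.43,0,0,0,-0.075,0.5],[-0.72,0.53,0,0,0,-0.075,0.5],[-0.72,0.54,0,0,0,-0.075,0.5],[-0.63,0.64,0,0,0,-0.075,0.5],[-0.63,0.64,0,0,0,-0.075,0.5],[-0.53,0.73,0,0,0,-0.075,0.5],[-0.53,0.73,0,0,0,-0.075,0.5],[-0.42,0.8,0,0,0,-0.075,0.5],[-0.41,0.8,0,0,0,-0.075,0.5],[0,0,0,0,0,0,0.5],[0,0,0,0,0,0,0.5]])

```text
time: 47.82
ee_pos: [0.5093, -0.228, 0.0601]
eef_rot: [0.835, -0.551, 0.002, -0.0]
ft_force: [4.6, -2.7, -2.9]
width: 0.0214
```

play_rows(commands=[[-0.17,0.48,0,0,0,-0.06,0.5],[-0.17,0.48,0,0,0,-0.06,0.5],[-0.12,0.5,0,0,0,-0.06,0.5],[-0.11,0.49,0,0,0,-0.06,0.5],[-0.06,0.6,0,0,0,-0.07,0.5],[-0.05,0.59,0,0,0,-0.07,0.5],[0,0,0,0,0,0,0.5],[0,0,0,0,0,0,0.5]])

```text
time: 48.82
ee_pos: [0.5028, -0.1985, 0.0604]
eef_rot: [0.715, -0.699, 0.003, 0.0]
ft_force: [7.7, -9.8, -5.1]
width: 0.021
```

play_rows(commands=[[0,0.3,0,0,0,0,0.5],[0,0,0,0,0,0,0.5],[0,-0.5,0,0,0,0,0.5],[0,0,0,0,0,0,5],[0,0,0,0,0,0,5],[0,0,0,0,0,0,5],[0,0,0,0,0,0,5],[0,0,3,0,0,0,5],[0,0,5,0,0,0,5],[0,0,5,0,0,0,5],[-2,-5,3,0,0,0,5],[-2,-5,2,0,0,0,5],[-2,-5,0,0,0,0,5],[0,-5,0,0,0,0,5],[0,-5,0,0,0,0,5],[0,0,0,0,0,0,5]])

```text
time: 50.82
ee_pos: [0.4376, -0.4526, 0.239]
eef_rot: [0.713, -0.701, -0.0, 0.001]
ft_force: [0.2, 0.0, 0.3]
width: 0.05
```

```bash
python3 - <<'E'
from h import *
s=st();t=snap('top','t18')
cv2.imwrite('pics/m18.png',cv2.resize(t['img'][150:310,140:500],(800,356),interpolation=cv2.INTER_CUBIC)[:,:,::-1])
E
```

```text
t50.83 pos [ 0.4376 -0.4526  0.239 ] xang -1.5547 z [-0.002 -0.002 -1.   ] F [0.2 0.  0.3] w 0.05
```

View pics/m18.png

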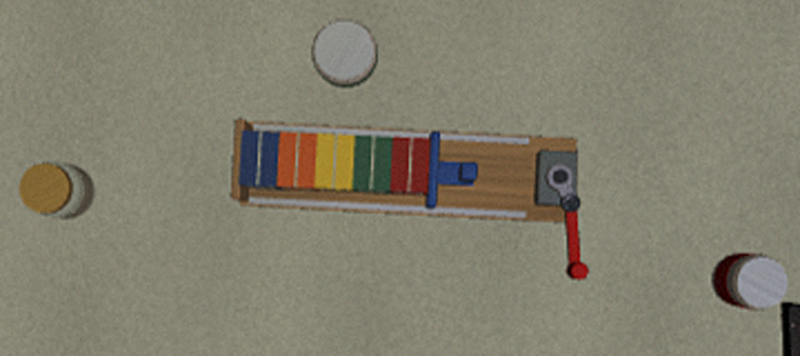

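```bash
python3 - <<'E'
from h import *
t=dict(np.load('t18.npz'));f=lambda a,b,z:ray(t,140+(a+.5)/2.222-.5,150+(b+.5)/2.225-.5,z)[:2]
hsv=cv2.cvtColor(t['img'],cv2.COLOR_RGB2HSV);H=hsv[...,0].astype(int);m=((H<8)|(H>172))&(hsv[...,1]>150);m[:,:385]=0;m[:,420:]=0;m[:230]=0;m[285:]=0
P=np.argwhere(m)[:,::-1];k=P[P[:,1]>P[:,1].max()-7].mean(0);K=ray(t,*k,.083)[:2]
b=f(560,177,.06);p=f(570,203,.058);th=lambda d:np.arctan2(-d[0],-d[1])-.067-.35
print(b,p,K,'lever',th(p-b),'handle',th(K-p),'bolt-knob',np.linalg.norm(K-b),th(K-b))
# expected knob
B=np.array([.6164,-.1793])
for l,c in((.75,.35),(.75,.2),(.75,0)):
    a=.417+l;print(l,c,B+.035*np.array([-np.sin(a),-np.cos(a)])+.085*np.array([-np.sin(a+c),-np.cos(a+c)]))
for n,y in[('carton5',.193),('carton4',.147),('carton1',.101),('carton3',.055),('carton2',.009)]:G[n]=(.64-.067*(.2126-y),y)
import h
_seg=h.seg
h.seg=lambda c,n,x,y:_seg(c,n,x,y,rad=14)
where(t,G,.006,G)
print('stop',f(439,170,.077),f(431,170,.077))
for n,q in[('top0',0),('t18',1)]:
    g=cv2.cvtColor(np.load(n+'.npz')['img'],cv2.COLOR_RGB2GRAY)
    print([g[v-12:v+12,u-12:u+12].mean() for u,v in((295,173),(162,235),(483,276))])
E
```

```text
[ 0.61560489 -0.18048868] [ 0.58307763 -0.19268697] [ 0.49902754 -0.19675621] lever 0.7950105607696111 handle 1.105419634953737 bolt-knob 0.11770688888208178 1.0151488901158903
0.75 0.35 [ 0.49933781 -0.19762241]
0.75 0.2 [ 0.50097389 -0.21025495]
0.75 0 [ 0.50605088 -0.22644946]
carton5 [ 0.6421  0.1948 -0.0808] cost 0.228 d [20.28 64.5 ]
carton4 [ 0.6366  0.1486 -0.0135] cost 0.146 d [19.74 59.87]
carton1 [ 0.6371  0.1001 -0.0248] cost 0.078 d [19.79 55.03]
carton3 [0.6348 0.0526 0.0071] cost 0.161 d [19.56 50.28]
carton2 [ 0.6322  0.0061 -0.0614] cost 0.052 d [19.29 45.62]
stop [ 0.62502907 -0.02894177] [ 0.62514821 -0.0190692 ]
[np.float64(135.03819444444446), np.float64(102.85763888888889), np.float64(128.14756944444446)]
[np.float64(138.23090277777777), np.float64(105.25868055555556), np.float64(129.91493055555554)]
```

```bash
python3 -c "
from h import *
st();print(r.close_job())"
```

```text
t50.88 pos [ 0.4392 -0.4502  0.2391] xang -1.5515 z [-0.002 -0.001 -1.   ] F [0.9 0.5 0.4] w 0.0499
the job is handed in; nothing more can be done
None
```

The job is handed in at 51 s of robot time. All five tea cartons stand in one row on the organiser, the stop is snug against them, and the lever is over and clicked. `close_job` gives no verdict, so these are my own last checks:

- **Row:** in the last top view there are no visible gaps, and fitted carton centres are about 46–49 mm apart, within about 3 mm of the centre line. The fits of touching cartons are rough; their yaws differ from the tray's by up to about 0.07 rad, and I treated that as fitting noise.
- **Stop:** it stalled at about 14 N when I pushed it home. The camera puts the clear gap at about 0.232 m for a 0.230 m row.
- **Lever:** the knob ended at (0.499, -0.197), against (0.499, -0.198) expected for lever 0.75 and click 0.35 rad. The arm is clear of everything.
- **Bystanders:** the cans and the jar show no visible movement.

**Missed first try:** my first grip on the stop's post closed on nothing because I moved off too early. I repeated it with a longer wait before pulling. I saw no sign of a carton being knocked aside.

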